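# Set a top-heavy vase on the banding wheel and swing in its neck steady

## Robot

A 6-joint arm with a two-finger parallel gripper is mounted at the origin on the work surface. World frame = base frame: x ahead of the robot, y to its left, z up, the work surface at z = 0. Lengths are in mm, angles in degrees, forces in N, time in s.
With the tool pointing down it reaches from about 350 to 850 mm from the base axis. Payload 8.1 kg.
Tool frame: the origin (TCP) lies midway between the tips of the shut fingers; the grasp point (between the pads) lies 19 mm behind it; z points along the fingers, y is the line along which they close (so a half turn about z gives the same grasp; the last joint's range is limited). The gripper opens to 85 mm and grips with 20 to 120 N. Pads are 22 mm wide; open, the fingers measure 114 mm over their backs; the gripper's body (76 mm by 85 mm) begins 54 mm behind the grasp point. The pads swing forward as they close: fully open they stand 13 mm farther back than shut.
Start: joints at [-78.633, 7.471, 85.268, -0, 87.261, -4.893], TCP at [168.024, -575.998, 231.292] pointing down, gripper open.
Joint ranges: [-169.43, 169.43], [-51.17, 129.36], [1.28, 143.12], [-76.62, 256.62], [0, 156.53], [-152.29, 152.29]. Speed limits (degrees/s): [136.94, 136.94, 159.86, 180, 180, 180].

## Interface

Orientations are given as [roll, pitch, yaw] about the fixed x, y, z axes, in that order (R = Rz(yaw) Ry(pitch) Rx(roll)).
In Python, from bench import r, eyes, sense, hand_in gives the robot as it stands (r), with the cameras (eyes), the readings as plain functions and the job as plain functions.
- The arm moves only by the shell command python3 steer.py 'ROWS' [FORCE]. ROWS is one flat JSON list of numbers that holds 1 to 8 rows one after another, with no inner brackets; each row has 7 numbers: a rotation vector rx, ry, rz in degrees, then dx, dy, dz in mm, then the finger opening in mm; each row is the pose to reach, as a shift and turn from the pose commanded when the command began, along the tool's axes at that moment; what a row does not reach only later rows make up. A row lasts 1/8 s, in which the tool goes at most 62.5 mm and 10.7 degrees, less where a joint would pass 70% of its speed; a pose out of reach is approached as far as the arm can. The fingers move at their own pace and stop on an object; FORCE is the grip in N (left out, the last holds). Time passes only in rows, so rows that do not move let the fingers close. It prints the time, the measured TCP pose, the force, the opening and the grip force at its end. Input that does not fit is refused with a message, and nothing moves.
- sense(): the state, without advancing time (a new reading comes with each control period).
- eyes.snapshot(name): name is "scene" or "side" or "wrist"; returns a dict with "pixels" (400x640x3 uint8, blue, green, red), "fx", "fy", "cx", "cy" (pixels), "pose" (4x4, takes a point from camera to world coordinates). Camera axes: x right, y up, looking along -z (the intrinsics and any distortion apply to the point x, -y, -z); pixel columns grow to the right and rows downward; lengths in mm; the calibration is good to about 2 mm. A picture is of the moment at which its call begins. There is no depth.
- hand_in(): hands the job in; it is judged then, once.
The state is a dict: "time": time; "joint_pos": joint angles; "qd": joint speeds; "joint_efforts": joint torques, N m; "tool_pos": TCP position; "tcp_rot": TCP orientation; "ft_force": force on the tool from outside, world axes, zero at the start; "wrist_torque": the same for the moment, N m; "finger_gap": finger opening in mm; "grip_force": force on a finger pad.
Only numpy, scipy, OpenCV 4.12 (cv2) and the standard library are available. Lean on these libraries where they do the work, as an engineer would, in place of code of your own. Each camera call takes 0.05 s, during which the arm holds its last target. There are 200 camera calls.

## Task

Stand the unglazed red-brown vase upright on its narrow foot in the middle of the banding wheel, setting it down gently without dropping it, let go and see that it stands still by itself. Then push the red lever handle through its quarter turn all the way to its end stop, so that the fork of the steady comes round the vase's neck, and leave the vase standing. Leave the other pots and the brush where they are.

Things in the scene. Friction and masses are not known exactly. Their poses are not given: they have to be found in the camera images.
- vase: Loose unglazed red-brown vase, about 0.36 kg, 160 mm tall, upright on the plywood ware board (top 12 mm up). Origin: centre of its underside, z up. Foot 36 mm across, widest 76 mm at 90-103 mm up, shoulder ends at 117 mm; straight neck 27-28 mm across up to 150 mm, then a 33 mm lip. Top-heavy: centre of mass about 79 mm up, tips beyond about 11 degrees. Grip the neck, about 140 mm up.
- wheel_center (a point): Centre of the top face of the banding wheel, a level aluminium disc 176 mm across, top 50 mm above the table, with concentric rings (inner black ring 52 mm across). Brake on: it does not turn. The vase's foot belongs here. The wheel's fixed dark steel stand also carries the steady's post; stand position and yaw vary.
- steady (a joint): Angle of the neck steady about its upright post, rad, counter-clockwise from above: 0 fully open, 1.571 end stop; starts at 0 to 0.4. Friction about 0.12 N m (1 to 2 N at the handle); stays where left. Lever handle and fork are one rigid part pointing to contrary sides of the post, level at 183 mm above the table. At the stop the fork's middle is over the wheel's centre.
- lever_pivot (a point): Point on the vertical turning axis of the steady, at the lever's height (183 mm above the table), in the hub on the post (hub 28 mm in diameter, 28 mm tall). It is 120 mm from the wheel's axis.
- lever_grip (a point): Point on the axis of the red lever handle, 100 mm from lever_pivot, 183 mm above the table: where to push. The handle is a level round bar 20 mm in diameter, from 62 to 130 mm from the pivot, free space above and below (base plate 12 mm thick). Push it sideways, counter-clockwise seen from above.
- fork_mid (a point): Middle of the steady's fork, 120 mm from lever_pivot, on the far side of the pivot from the handle, 183 mm above the table (133 mm above the wheel). Two black prongs 10 mm thick, 48 mm clear between them, point in the counter-clockwise sense from a bar whose face is 24 mm behind this point; a neck on the wheel's centre has 10 mm to spare each side.
- celadon: Bystander: loose grey-green glazed bottle, 132 mm tall, 78 mm in diameter low down, origin at the centre of its underside, on the ware board.
- mug: Bystander: loose white mug, 74 mm in diameter, 85 mm tall, handle at its own +y side, origin at the centre of its underside, on the ware board.
- glaze_jar: Bystander: loose blue jar with a white cap, 68 mm in diameter, 85 mm tall, origin at the centre of its underside.
- sake_cup: Bystander: loose pale green cup, 52 mm in diameter, 42 mm tall, origin at the centre of its underside.
- bowl: Bystander: loose dark blue bowl, 110 mm in diameter, 45 mm tall, origin at the centre of its underside.
- brush: Bystander: loose brush 190 mm long lying on the table along its own x.
- tea_cup: Bystander: loose dark brown cup, 60 mm in diameter, 50 mm tall, origin at the centre of its underside.

How it is judged:
By the outcome, as a careful person would: the job done as asked, in the order asked, and still so for the second after the job is handed in, with the robot touching nothing.
It also fails if it takes over 72 s, if anything falls off the work surface, if the arm or the gripper's body presses on something with over 40 N, if the wrist force passes 120 N, or if a joint passes its speed limit or range.

## Working session

There is one attempt and no reset: what is moved stays moved. The work goes in short steps, Python scripts to look and compute and a shell command to move; the robot and the scene stay as the last step left them, time stands still between calls to the robot, and variables do not carry over. Pictures are saved under pics/ and viewed, at most 10 in all, crops included, and the job is handed in when it is done.

```bash
ls; mkdir -p pics; python3 - <<'E'
from bench import r, eyes, sense, hand_in
import cv2,numpy as np
s=sense();print(s)
for n in("scene","side"):
    d=eyes.snapshot(n);cv2.imwrite(f"pics/{n}0.png",d["pixels"]);np.savez(f"{n}0.npz",**d)
    print(n,d["fx"],d["fy"],d["cx"],d["cy"],np.round(d["pose"],3).tolist(),[k for k in d])
E
```

```text
bench.py
pics
steer.py
{'time': 0.0, 'joint_pos': array([-7.86337981e+01,  7.51529738e+00,  8.53306263e+01,  3.11811289e-04,
        8.72634314e+01, -4.89298155e+00]), 'qd': array([-0.0160568 ,  0.08031771,  0.03778816,  0.07051998,  0.11591473,
       -0.08827806]), 'joint_efforts': array([ 3.75429427e-04, -5.69391310e+01, -5.00557745e+01,  6.65975861e-06,
        1.43874538e-02,  2.07130952e-06]), 'tool_pos': array([ 167.90082573, -575.43356791,  230.229575  ]), 'tcp_rot': array([-1.79891070e+02, -9.63771802e-03,  1.62591591e+01]), 'ft_force': array([ 0.12945062, -0.63058459, -0.45354309]), 'wrist_torque': array([ 0.02356321, -0.00709924, -0.00463995]), 'grip_force': 0.0, 'finger_gap': 85.2087796349176}
scene 445.8660341774947 445.8660341774947 321.64000087396005 200.84186428008914 [[-0.8, -0.347, 0.49, 1120.166], [0.6, -0.46, 0.655, 828.139], [-0.002, 0.818, 0.576, 807.239], [0.0, 0.0, 0.0, 1.0]] ['pixels', 'fx', 'fy', 'cx', 'cy', 'pose']
side 422.8575225708965 422.8575225708965 323.03985953895886 206.87648103604695 [[-0.823, 0.391, -0.413, 23.816], [-0.568, -0.587, 0.577, 773.791], [-0.017, 0.709, 0.705, 1024.845], [0.0, 0.0, 0.0, 1.0]] ['pixels', 'fx', 'fy', 'cx', 'cy', 'pose']
```

View pics/scene0.png

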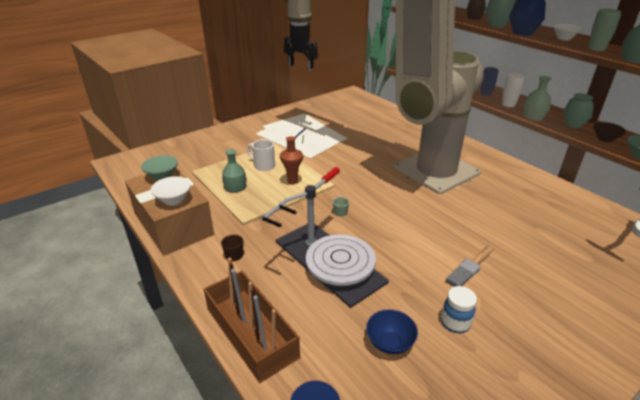

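View pics/side0.png

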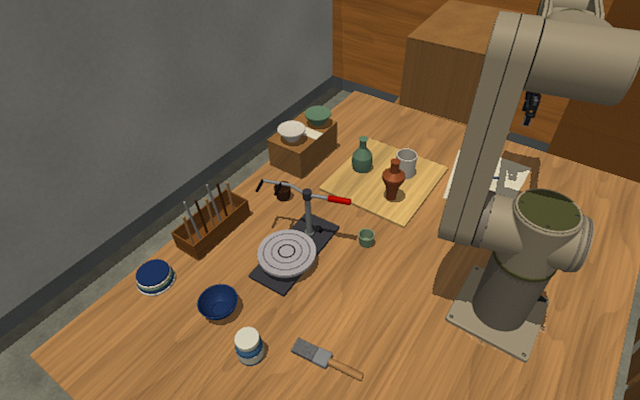

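Scene view: vase at (291,160), wheel centre about (341,257), red handle about (330,175). In the side view they are at (394,180), (287,252) and (338,199).

```bash
cat >h.py <<'E'
import numpy as np,cv2
def load(n): return dict(np.load(n+".npz"))
def ray(d,u,v):
    c=np.array([(u-d["cx"])/d["fx"],-(v-d["cy"])/d["fy"],-1.]);P=d["pose"];w=P[:3,:3]@c;return P[:3,3],w/np.linalg.norm(w)
def plane(d,u,v,z):
    o,w=ray(d,u,v);return o+w*(z-o[2])/w[2]
def tri(rs):
    A=0;b=0
    for o,w in rs:
        M=np.eye(3)-np.outer(w,w);A=A+M;b=b+M@o
    p=np.linalg.solve(A,b);return p,[float(np.linalg.norm((np.eye(3)-np.outer(w,w))@(p-o))) for o,w in rs]
def proj(d,p):
    P=d["pose"];c=P[:3,:3].T@(np.array(p)-P[:3,3]);return d["cx"]+d["fx"]*c[0]/-c[2],d["cy"]-d["fy"]*c[1]/-c[2]
def mask(d,lo,hi,box):
    h=cv2.cvtColor(d["pixels"],cv2.COLOR_BGR2HSV);h[...,0]=(h[...,0].astype(int)+90)%180  # red at hue 90
    m=cv2.inRange(h,np.array(lo),np.array(hi));k=np.zeros_like(m);x0,y0,x1,y1=box;k[y0:y1,x0:x1]=m[y0:y1,x0:x1]
    n,l,s,c=cv2.connectedComponentsWithStats(k);i=1+np.argmax(s[1:,4]);return (l==i).astype(np.uint8)*255
E
python3 - <<'E'
from h import *
S=load("scene0");D=load("side0")
for n,d,vb,hb,wb in(("scene",S,(270,130,315,190),(315,160,345,188),(300,232,380,290)),("side",D,(375,150,412,208),(320,190,356,212),(250,228,322,280))):
    m=mask(d,(85,110,30),(100,255,255),vb);ys,xs=np.nonzero(m)
    print(n,"vase",xs.min(),xs.max(),ys.min(),ys.max())
    for y in range(ys.min(),ys.max()+1,3):
        q=xs[ys==y];print((y,q.min(),q.max()),end=" ")
    m=mask(d,(80,190,120),(96,255,255),hb);ys,xs=np.nonzero(m);print("\nhandle",len(xs),xs.mean(),ys.mean(),xs.min(),xs.max(),ys.min(),ys.max())
    h=cv2.cvtColor(d["pixels"],cv2.COLOR_BGR2HSV);m=cv2.inRange(h,(0,0,110),(180,60,255));k=np.zeros_like(m);k[wb[1]:wb[3],wb[0]:wb[2]]=m[wb[1]:wb[3],wb[0]:wb[2]]
    k=cv2.morphologyEx(k,cv2.MORPH_OPEN,np.ones((3,3)))
    c=max(cv2.findContours(k,0,1)[0],key=cv2.contourArea);e=cv2.fitEllipse(cv2.convexHull(c));print("wheel",e,plane(d,*e[0],50))
    # black ring
    g=cv2.cvtColor(d["pixels"],cv2.COLOR_BGR2GRAY);x,y=map(int,e[0]);print(g[y+1,x-24:x+25].tolist())
S2=cv2.resize(S["pixels"][125:295,240:400],None,fx=3.4,fy=3.4,interpolation=2);D2=cv2.resize(D["pixels"][130:300,230:420],None,fx=3.4,fy=3.4,interpolation=2)
cv2.imwrite("pics/c1.png",cv2.resize(np.hstack([S2,D2]),(800,388)))
E
```

```text
scene vase 281 302 137 182
(137, np.int64(288), np.int64(293)) (140, np.int64(287), np.int64(293)) (143, np.int64(288), np.int64(293)) (146, np.int64(288), np.int64(293)) (149, np.int64(287), np.int64(294)) (152, np.int64(283), np.int64(300)) (155, np.int64(281), np.int64(302)) (158, np.int64(281), np.int64(301)) (161, np.int64(283), np.int64(299)) (164, np.int64(285), np.int64(298)) (167, np.int64(286), np.int64(297)) (170, np.int64(287), np.int64(296)) (173, np.int64(288), np.int64(296)) (176, np.int64(288), np.int64(296)) (179, np.int64(288), np.int64(296)) (182, np.int64(289), np.int64(295)) 
handle 89 331.3258426966292 173.6067415730337 324 338 168 180
wheel ((340.0169982910156, 258.7825012207031), (50.45293426513672, 70.72639465332031), 94.3597412109375) [589.69182066 195.16794757  50.        ]
[203, 203, 202, 201, 201, 195, 175, 160, 174, 192, 197, 197, 198, 195, 178, 138, 117, 141, 172, 187, 195, 198, 198, 198, 197, 197, 196, 196, 195, 194, 188, 172, 136, 118, 154, 186, 198, 198, 198, 198, 191, 171, 156, 175, 191, 194, 194, 195, 196]
side vase 383 404 159 199
(159, np.int64(3
[... 234 characters left out ...]
) (180, np.int64(384), np.int64(402)) (183, np.int64(385), np.int64(400)) (186, np.int64(386), np.int64(398)) (189, np.int64(387), np.int64(397)) (192, np.int64(387), np.int64(396)) (195, np.int64(387), np.int64(394)) (198, np.int64(387), np.int64(394)) 
handle 113 338.82300884955754 199.15929203539824 328 350 195 203
wheel ((286.25, 252.32839965820312), (46.33745574951172, 59.25381851196289), 79.14030456542969) [577.08858077 193.719855    50.        ]
[139, 114, 151, 167, 164, 162, 163, 164, 152, 116, 135, 170, 166, 165, 167, 162, 101, 69, 149, 170, 160, 160, 163, 164, 163, 164, 164, 168, 170, 175, 151, 74, 102, 162, 165, 162, 161, 165, 137, 125, 162, 164, 159, 162, 163, 168, 155, 133, 152]
```

View pics/c1.png

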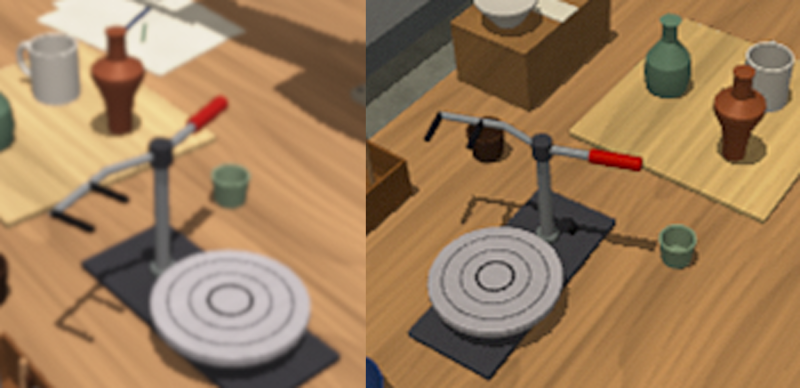

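```bash
python3 - <<'E'
from h import *
from scipy.optimize import least_squares
S=load("scene0");D=load("side0")
ring=[]
for d,c,b in((S,(340.5,256.5),(13,10)),(D,(287,251.5),(11,10))):
    g=255-cv2.cvtColor(d["pixels"],cv2.COLOR_BGR2GRAY).astype(float)
    pts=[]
    for a in np.arange(0,2*np.pi,np.pi/20):
        t=np.linspace(4,14,81);P=np.array(c)[None]+t[:,None]*np.array([np.cos(a),np.sin(a)*.75])
        v=cv2.remap(g.astype(np.float32),P[:,:1].astype(np.float32),P[:,1:].astype(np.float32),1)[:,0]
        pts.append(P[np.argmax(v)])
    e=cv2.fitEllipse(np.array(pts,np.float32));print("ring",e,plane(d,*e[0],50));ring.append(e[0])
print("tri",tri([ray(S,*ring[0]),ray(D,*ring[1])]))
ax=[]
for d,vb,rows in((S,(270,130,315,190),(138,180)),(D,(375,150,412,208),(161,184))):
    m=mask(d,(85,110,30),(100,255,255),vb);ys,xs=np.nonzero(m)
    R=np.arange(*rows);ax.append(np.polyfit(R,[(xs[ys==y].min()+xs[ys==y].max())/2 for y in R],1));print(ax[-1])
f=lambda p:[proj(d,(*p,z))[0]-np.polyval(a,proj(d,(*p,z))[1]) for d,a in((S,ax[0]),(D,ax[1])) for z in(90,115,150)]
s=least_squares(f,(500,0));print("vase",s.x,s.fun)
for d in(S,D):print([np.round(proj(d,(*s.x,z)),1).tolist() for z in(12,172)])
print("handle",tri([ray(S,331.3,173.6),ray(D,338.8,199.2)]),plane(S,331.3,173.6,183),plane(D,338.8,199.2,183))
# hub pixels from crop
k=800/((160+190)*3.4)*3.4
ps=(240+161/k,125+152/k);pd=(230+(541-366)/k,130+148/k);print("hub",ps,pd,plane(S,*ps,183),plane(D,*pd,183))
E
```

```text
ring ((340.2987365722656, 256.0389404296875), (12.743908882141113, 19.03119659423828), 91.28812408447266) [582.80011055 187.72524031  50.        ]
ring ((286.1166687011719, 250.56996154785156), (12.643800735473633, 16.221403121948242), 79.38915252685547) [581.5575389  188.67560704  50.        ]
tri (array([582.29353956, 187.59527924,  49.11648735]), [0.4787287839988762, 0.4787287839988612])
[4.07179321e-02 2.84772398e+02]
[-1.20553360e-01  4.14496047e+02]
vase [ 451.51978141 -227.24979047] [ 0.04850496  0.00649758 -0.05376718 -0.07219527 -0.00996609  0.07984373]
[[292.3, 180.7], [290.3, 137.2]]
[[390.6, 196.3], [395.3, 160.0]]
handle (array([495.61488674,  36.6773583 , 185.63856833]), [0.13716765902545455, 0.1371676590254629]) [492.89042745  33.09943132 183.        ] [497.01995048  34.53960758 183.        ]
hub (310.4375, 191.5) (306.5625, 194.75) [587.04450528  68.95847481 183.        ] [585.32765846  70.79092331 183.        ]
```

```bash
cat >>h.py <<'E'
from scipy.spatial.transform import Rotation
def delta(target):
    from bench import r, eyes, sense, hand_in
    s=sense();R=Rotation.from_euler("xyz",s["tcp_rot"],degrees=True)
    print("t",round(s["time"],2),"tcp",np.round(s["tool_pos"],1),np.round(s["tcp_rot"],2),"F",np.round(s["ft_force"],1),"grip",round(s["grip_force"],1),round(s["finger_gap"],1))
    print("d tool",np.round(R.inv().apply(np.array(target)-s["tool_pos"]),1))
E
python3 steer.py '[0,0,0,46,-32,-5,70,0,0,0,92,-64,-10,70,0,0,0,139,-96,-15,70,0,0,0,185,-128,-20,70,0,0,0,231,-160,-20,70,0,0,0,277,-192,-20,70,0,0,0,324,-224,-20,70,0,0,0,370,-256,-20,70]'
python3 steer.py '[0,0,0,0,0,0,70,0,0,0,0,0,0,70,0,0,0,0,0,0,70]'
python3 - <<'E'
from h import *
from bench import r, eyes, sense, hand_in
delta((451.5,-227.2,134))
d=eyes.snapshot("wrist");np.savez("w1.npz",**d);cv2.imwrite("pics/w1.png",d["pixels"]);print(np.round(d["pose"],2).tolist(),proj(d,(451.5,-227.2,172)))
E
```

```text
time: 1.1
tool_pos: [452.3, -224.9, 251.0]
tcp_rot: [-180.0, 0.0, 16.3]
ft_force: [-0.2, -0.6, 0.1]
finger_gap: 69.7
grip_force: 0.0
time: 1.48
tool_pos: [450.8, -227.7, 251.1]
tcp_rot: [180.0, 0.0, 16.2]
ft_force: [0.1, -0.4, -0.2]
finger_gap: 70.0
grip_force: 0.0
t 1.48 tcp [ 450.8 -227.7  251.1] [1.800e+02 3.000e-02 1.616e+01] F [ 0.1 -0.4 -0.2] grip 0.0 70.0
d tool [  0.9  -0.3 117.1]
[[0.28, 0.93, 0.25, 515.33], [-0.96, 0.27, 0.07, -207.81], [-0.0, -0.26, 0.96, 394.09], [0.0, 0.0, 0.0, 1.0]] (np.float64(321.71718772318576), np.float64(204.65455374233156))
```

View pics/w1.png

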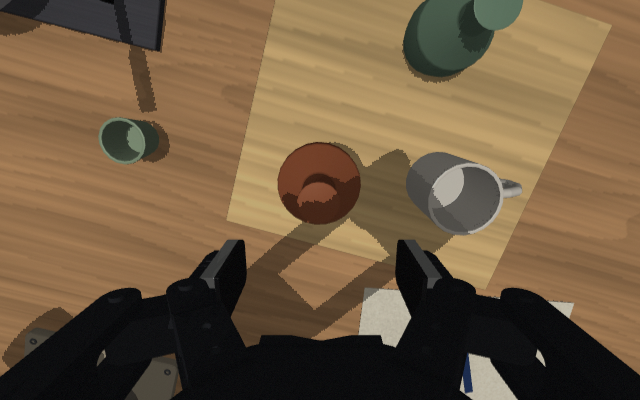

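The wrist view shows the vase belly centred near (318,183), with the lip near (318,195), a few pixels off the prediction (322,205). I'll measure it properly.

```bash
python3 - <<'E'
from h import *
d=load("w1")
m=mask(d,(85,90,25),(103,255,255),(260,130,375,240))
c=max(cv2.findContours(m,0,1)[0],key=cv2.contourArea);e=cv2.fitEllipse(cv2.convexHull(c));print(e,[plane(d,*e[0],z).round(1) for z in(102,108,112)])
print([np.round(proj(d,(451.5,-227.2,z)),1) for z in(108,172)], d["fx"])
a=cv2.resize(d["pixels"][130:235,265:375],None,fx=5,fy=5,interpolation=2);cv2.imwrite("pics/w1c.png",cv2.convertScaleAbs(a,alpha=1.8))
E
```

```text
((318.6851501464844, 182.8658447265625), (81.61773681640625, 82.6396255493164), 94.04053497314453) [array([ 451.2, -224.6,  102. ]), array([ 452.5, -224.2,  108. ]), array([ 453.4, -224. ,  112. ])]
[array([321.5, 184.8]), array([321.7, 204.7])] 316.8925687369581
```

View pics/w1c.png

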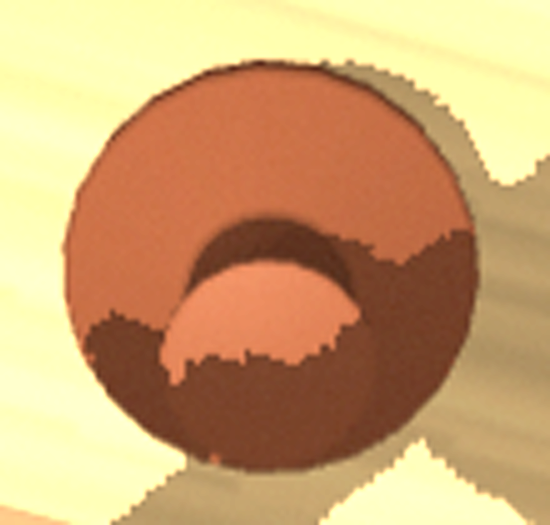

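The lip centre is near (318.6,202.6), about 2 mm from the first estimate, so I'll shift slightly and descend.

```bash
python3 steer.py '[0,0,0,2,-2,30,70,0,0,0,2,-2,60,70,0,0,0,2,-2,85,70,0,0,0,2,-2,100,70,0,0,0,2,-2,110,70,0,0,0,2,-2,116,70,0,0,0,2,-2,116,70]'
python3 steer.py '[0,0,0,0,0,0,50,0,0,0,0,0,0,40,0,0,0,0,0,0,34,0,0,0,0,0,0,30,0,0,0,0,0,0,26,0,0,0,0,0,0,20,0,0,0,0,0,0,20,0,0,0,0,0,0,20]' 40
```

```text
time: 2.4
tool_pos: [453.0, -224.3, 135.5]
tcp_rot: [180.0, -0.0, 16.3]
ft_force: [-0.5, 0.2, -0.1]
finger_gap: 69.9
grip_force: 0.0
time: 3.4
tool_pos: [453.3, -224.4, 135.8]
tcp_rot: [180.0, -0.0, 16.3]
ft_force: [0.3, -0.2, 5.1]
finger_gap: 29.3
grip_force: 39.2
```

```bash
python3 steer.py '[0,0,0,0,0,-5,20,0,0,0,0,0,-20,20,0,0,0,0,0,-50,20,0,0,0,0,0,-90,20,0,0,0,0,0,-140,20,0,0,0,0,0,-180,20,0,0,0,0,0,-210,20,0,0,0,0,0,-220,20]' 50
python3 - <<'E'
from h import *
delta((582,188,355))
E
```

```text
time: 4.4
tool_pos: [453.4, -224.4, 358.1]
tcp_rot: [179.8, -0.1, 16.3]
ft_force: [0.6, -0.5, -2.8]
finger_gap: 29.1
grip_force: 49.6
t 4.4 tcp [ 453.4 -224.4  358.1] [ 1.7984e+02 -1.4000e-01  1.6260e+01] F [ 0.6 -0.5 -2.8] grip 49.6 29.1
d tool [ 239.  -359.9    2.7]
```

```bash
python3 steer.py '[0,0,0,15,-22,0,20,0,0,0,42,-63,0,20,0,0,0,75,-113,0,20,0,0,0,110,-166,0,20,0,0,0,145,-218,0,20,0,0,0,180,-271,0,20,0,0,0,211,-318,0,20,0,0,0,230,-346,0,20]'
python3 steer.py '[0,0,0,7,-11,0,20,0,0,0,9,-14,0,20,0,0,0,9,-14,0,20,0,0,0,9,-14,0,20,0,0,0,9,-14,0,20]'
python3 - <<'E'
from h import *
from bench import r, eyes, sense, hand_in
delta((582,188,174))
for n in("scene","side"):
    d=eyes.snapshot(n);np.savez(n+"1.npz",**d)
a=[cv2.resize(load(n)["pixels"][y:y+200,x:x+190],None,fx=2.1,fy=2.1) for n,x,y in(("scene1",240,90),("side1",190,80))]
cv2.imwrite("pics/c2.png",np.hstack(a))
E
```

```text
time: 5.4
tool_pos: [576.4, 175.3, 353.3]
tcp_rot: [-180.0, 0.2, 16.4]
ft_force: [0.9, -1.4, -2.8]
finger_gap: 29.0
grip_force: 49.9
time: 6.02
tool_pos: [581.6, 187.5, 355.6]
tcp_rot: [180.0, -0.0, 16.2]
ft_force: [0.9, -0.6, -3.0]
finger_gap: 29.5
grip_force: 49.9
t 6.03 tcp [581.6 187.5 355.6] [ 1.7999e+02 -3.0000e-02  1.6190e+01] F [ 0.9 -0.6 -3. ] grip 49.9 29.5
d tool [  0.5  -0.4 181.6]
```

View pics/c2.png

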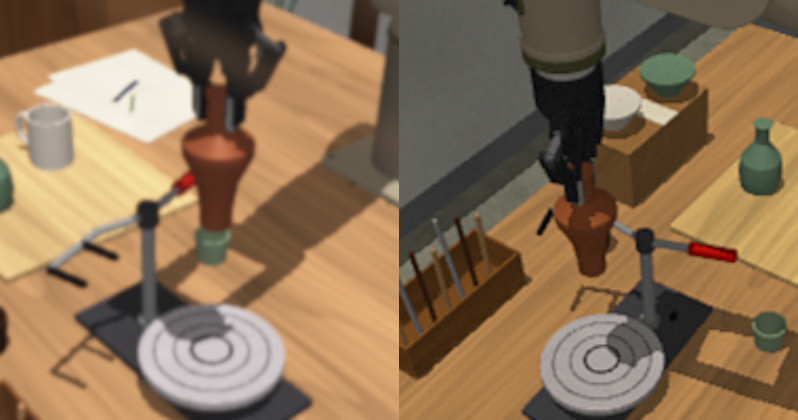

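The vase hangs from the gripper over the wheel, clear of the steady; both views look upright. Next I'll measure its axis.

```bash
python3 - <<'E'
from h import *
from scipy.optimize import least_squares
ax=[];ds=[]
for n,vb,rows in(("scene1",(322,145,366,203),(166,198)),("side1",(260,170,300,215),(178,206))):
    d=load(n);ds.append(d);m=mask(d,(85,90,25),(103,255,255),vb);ys,xs=np.nonzero(m);print(n,ys.min(),ys.max(),xs.min(),xs.max())
    R=np.arange(*rows);c=np.array([(xs[ys==y].min()+xs[ys==y].max())/2 for y in R]);a=np.polyfit(R,c,1);print(a,np.abs(np.polyval(a,R)-c).max());ax.append(a)
zb=231.6
f=lambda p:[q[0]-np.polyval(a,q[1]) for d,a in zip(ds,ax) for z in(5,50,100) for q in[proj(d,(p[0]+p[2]*z,p[1]+p[3]*z,zb+z))]]
s=least_squares(f,(580,180,0,0));print("foot",s.x[:2],"tilt deg",np.degrees(s.x[2:]),np.round(s.fun,2))
for d in ds:print([np.round(proj(d,(*s.x[:2],zb)),1)])
E
```

```text
scene1 145 199 322 361
[3.08834311e-02 3.35816532e+02] 3.844666422287389
side1 170 211 263 293
[1.53940887e-01 2.49931034e+02] 1.0258620689656368
foot [581.25362038 184.97691208] tilt deg [ 2.84157909 -1.00732269] [ 0.  0. -0.  0.  0.  0.]
[array([341.9, 195.7])]
[array([281.7, 206.5])]
```

```bash
python3 - <<'E'
from h import *
from scipy.optimize import least_squares
ax=[];ds=[]
for n,vb,R in(("scene1",(322,145,366,203),np.r_[155:168,185:198]),("side1",(260,170,300,215),np.r_[178:207])):
    d=load(n);ds.append(d);m=mask(d,(85,90,25),(103,255,255),vb);ys,xs=np.nonzero(m)
    c=np.array([(xs[ys==y].min()+xs[ys==y].max())/2 for y in R]);a=np.polyfit(R,c,1);print(c.tolist(),a,np.abs(np.polyval(a,R)-c).max());ax.append(a)
zb=231.6
f=lambda p:[q[0]-np.polyval(a,q[1]) for d,a in zip(ds,ax) for z in(5,50,100) for q in[proj(d,(p[0]+p[2]*z,p[1]+p[3]*z,zb+z))]]
s=least_squares(f,(580,180,0,0));print("foot",s.x[:2],"tilt deg",np.degrees(s.x[2:]))
E
```

```text
[343.5, 343.5, 343.5, 343.5, 343.5, 343.5, 343.5, 343.5, 343.5, 344.0, 343.5, 344.0, 343.5, 343.0, 343.0, 343.0, 342.5, 342.5, 342.5, 342.5, 342.0, 342.0, 342.0, 342.0, 342.5, 343.0] [-3.46797554e-02  3.49142098e+02] 0.6898133247506166
[278.0, 278.0, 278.0, 278.0, 278.0, 278.0, 278.0, 278.0, 278.0, 278.5, 278.0, 278.0, 278.5, 279.0, 279.5, 280.0, 280.5, 280.5, 281.0, 280.5, 280.5, 281.0, 281.0, 280.5, 281.0, 281.0, 281.0, 281.5, 282.0] [1.56403941e-01 2.49470443e+02] 1.0307881773398435
foot [580.37093868 185.68701882] tilt deg [0.77424552 1.22583929]
```

```bash
python3 steer.py '[0,0,0,2,-2,15,20,0,0,0,2,-2,45,20,0,0,0,2,-2,80,20,0,0,0,2,-2,115,20,0,0,0,2,-2,145,20,0,0,0,2,-2,162,20,0,0,0,2,-2,172,20,0,0,0,2,-2,175,20]'
python3 steer.py '[0,0,0,0,0,0.5,20,0,0,0,0,0,1,20,0,0,0,0,0,1.5,20,0,0,0,0,0,2,20,0,0,0,0,0,2.5,20,0,0,0,0,0,3,20,0,0,0,0,0,3.5,20,0,0,0,0,0,4,20]'
```

```text
time: 7.12
tool_pos: [583.0, 190.9, 180.3]
tcp_rot: [180.0, -0.0, 16.3]
ft_force: [-0.1, -0.0, -3.0]
finger_gap: 29.1
grip_force: 49.9
time: 8.12
tool_pos: [582.9, 190.8, 176.2]
tcp_rot: [180.0, 0.0, 16.3]
ft_force: [0.6, 0.9, -1.8]
finger_gap: 29.2
grip_force: 49.9
```

```bash
python3 steer.py '[0,0,0,0,0,0.5,20,0,0,0,0,0,0.5,20,0,0,0,0,0,1,20,0,0,0,0,0,1,20]'
```

```text
time: 8.62
tool_pos: [582.9, 190.8, 175.3]
tcp_rot: [-180.0, 0.0, 16.3]
ft_force: [0.3, 0.1, -3.4]
finger_gap: 28.7
grip_force: 49.9
```

```bash
python3 steer.py '[0,0,0,0,0,0.5,20,0,0,0,0,0,0.5,20,0,0,0,0,0,1,20,0,0,0,0,0,1,20]'
```

```text
time: 9.12
tool_pos: [582.9, 190.9, 174.2]
tcp_rot: [-180.0, 0.0, 16.3]
ft_force: [-0.6, -0.2, -3.6]
finger_gap: 28.9
grip_force: 49.9
```

```bash
python3 steer.py '[0,0,0,0,0,0.4,20,0,0,0,0,0,0.4,20,0,0,0,0,0,0.4,20]'
```

```text
time: 9.5
tool_pos: [583.0, 190.9, 174.0]
tcp_rot: [-180.0, -0.0, 16.3]
ft_force: [0.4, -0.3, -2.2]
finger_gap: 29.0
grip_force: 49.9
```

```bash
python3 steer.py '[0,0,0,0,0,0.4,20,0,0,0,0,0,0.4,20,0,0,0,0,0,0.4,20]'; python3 steer.py '[0,0,0,0,0,0.4,20,0,0,0,0,0,0.4,20,0,0,0,0,0,0.4,20]'
```

```text
time: 9.88
tool_pos: [583.2, 190.9, 174.0]
tcp_rot: [180.0, -0.0, 16.3]
ft_force: [-0.3, -0.5, 1.3]
finger_gap: 29.0
grip_force: 50.1
time: 10.25
tool_pos: [583.4, 190.9, 173.9]
tcp_rot: [180.0, -0.1, 16.3]
ft_force: [-0.3, -0.6, 4.5]
finger_gap: 29.1
grip_force: 50.2
```

Contact is firm, so I'll open slowly.

```bash
python3 steer.py '[0,0,0,0,0,-0.4,28,0,0,0,0,0,-0.4,29,0,0,0,0,0,-0.4,30,0,0,0,0,0,-0.4,31,0,0,0,0,0,-0.4,33,0,0,0,0,0,-0.4,36,0,0,0,0,0,-0.4,42,0,0,0,0,0,-0.4,50]' 20
python3 steer.py '[0,0,0,0,0,0,56,0,0,0,0,0,0,60,0,0,0,0,0,0,60,0,0,0,0,0,0,60]'
python3 - <<'E'
from h import *
from bench import r, eyes, sense, hand_in
for n in("scene","side"):
    d=eyes.snapshot(n);np.savez(n+"2.npz",**d)
a=[cv2.resize(load(n)["pixels"][y:y+200,x:x+190],None,fx=2.1,fy=2.1) for n,x,y in(("scene2",250,110),("side2",200,110))]
cv2.imwrite("pics/c3.png",np.hstack(a))
E
```

```text
time: 11.25
tool_pos: [582.8, 190.9, 173.3]
tcp_rot: [-180.0, 0.0, 16.3]
ft_force: [0.4, -0.0, -0.1]
finger_gap: 49.9
grip_force: 0.0
time: 11.75
tool_pos: [582.9, 190.9, 173.5]
tcp_rot: [-180.0, -0.0, 16.3]
ft_force: [-1.0, 0.1, -0.1]
finger_gap: 60.3
grip_force: 0.0
```

View pics/c3.png

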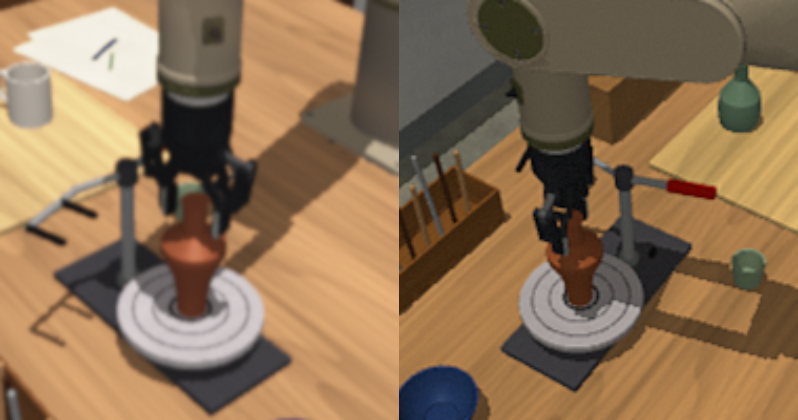

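The vase stands upright inside the black ring (scene crop about (192,305), side crop about (580,295)). I'll retreat straight up, then go beside the handle.

```bash
python3 steer.py '[0,0,0,0,0,-5,62,0,0,0,0,0,-18,62,0,0,0,0,0,-35,62,0,0,0,0,0,-55,62,0,0,0,0,0,-75,62,0,0,0,0,0,-90,62,0,0,0,0,0,-90,40,0,0,0,0,0,-90,0]'
python3 - <<'E'
from h import *
from bench import r, eyes, sense, hand_in
d=eyes.snapshot("side");np.savez("side3.npz",**d);e=eyes.snapshot("scene");np.savez("scene3.npz",**e)
S=e;D=d
for n,d,b in(("s",S,(300,150,350,200)),("d",D,(320,185,360,215))):
    pass
def cen(d,b):
    ys,xs=np.nonzero(mask(d,(80,190,120),(96,255,255),b));return xs.mean(),ys.mean()
hs=cen(S,(315,160,345,188));hd=cen(D,(320,190,356,212));p,_=tri([ray(S,*hs),ray(D,*hd)]);print("handle mid",p)
def vc(d,b):
    m=mask(d,(85,90,25),(103,255,255),b);ys,xs=np.nonzero(m);return [xs.min(),xs.max(),ys.min(),ys.max()],np.percentile(ys,100)
print(vc(S,(310,180,375,270)),vc(D,(260,190,320,265)),proj(S,(582.2,188,147)),proj(D,(582.2,188,147)))
delta((481,73,260))
E
python3 steer.py '[0,0,0,-16,10,0,0,0,0,0,-45,29,0,0,0,0,0,-80,52,0,0,0,0,0,-110,71,0,0,0,0,0,-131,85,0,0,0,0,0,-131,85,0,0,0,0,0,-131,85,0,0]'
```

```text
time: 12.85
tool_pos: [582.6, 190.8, 262.7]
tcp_rot: [-180.0, 0.1, 16.3]
ft_force: [-0.6, -0.2, -0.4]
finger_gap: 26.2
grip_force: 0.0
time: 13.82
tool_pos: [481.1, 72.8, 263.2]
tcp_rot: [-180.0, 0.0, 16.2]
ft_force: [-0.1, 0.4, 0.2]
finger_gap: -0.2
grip_force: 0.0Traceback (most recent call last):
  File "<stdin>", line 9, in <module>
  File "<stdin>", line 8, in cen
  File "h.py", line 17, in mask
    n,l,s,c=cv2.connectedComponentsWithStats(k);i=1+np.argmax(s[1:,4]);return (l==i).astype(np.uint8)*255
                                                    ~~~~~~~~~^^^^^^^^^
    return _wrapfunc(a, 'argmax', axis=axis, out=out, **kwds)
    return bound(*args, **kwds)
ValueError: attempt to get argmax of an empty sequence
```

```bash
python3 steer.py '[0,0,0,0,0,20,0,0,0,0,0,0,50,0,0,0,0,0,0,75,0,0,0,0,0,0,90,0,0,0,0,0,0,97,0,0,0,0,0,0,97,0]'
python3 - <<'E'
from h import *
from bench import r, eyes, sense, hand_in
D=eyes.snapshot("side");S=eyes.snapshot("scene")
for n,d,b in(("scene",S,(310,195,375,270)),("side",D,(260,190,320,265))):
    m=mask(d,(85,90,25),(103,255,255),b);ys,xs=np.nonzero(m);print(n,xs.min(),xs.max(),ys.min(),ys.max(),[np.round(proj(d,(582.2,188,z)),1).tolist() for z in(50,147,210)])
    w=[y for y in range(ys.min(),ys.max()+1)];i=w[np.argmax([np.ptp(xs[ys==y]) for y in w])];print("belly centre",(xs[ys==i].min()+xs[ys==i].max())/2,i)
delta((481,73,166))
P=np.array((585.5,69.))
for f in(201,212,224,236,248,260,272):
    a=np.radians(f);c=24.5-3*(f-201)/71;q=P+100*np.array([np.cos(a),np.sin(a)])+c*np.array([np.sin(a),-np.cos(a)]);print(f,q.round(1));delta((*q,166))
E
```

```text
time: 14.58
tool_pos: [480.9, 72.7, 166.2]
tcp_rot: [-180.0, 0.0, 16.3]
ft_force: [0.2, 0.6, 0.2]
finger_gap: -0.0
grip_force: 0.0
scene 315 358 201 260 [[340.6, 256.0], [341.5, 225.6], [342.1, 204.1]]
belly centre 336.5 224
side 270 296 210 256 [[286.1, 250.3], [283.4, 228.3], [281.4, 212.6]]
belly centre 283.0 227
t 14.68 tcp [481.6  72.6 167.4] [ 1.7998e+02 -8.0000e-02  1.6260e+01] F [-0.1 -0.6 -0.5] grip 0.0 -0.1
d tool [-0.5 -0.5  1.4]
201 [483.4  56. ]
t 14.68 tcp [481.6  72.6 167.4] [ 1.7998e+02 -8.0000e-02  1.6260e+01] F [-0.1 -0.6 -0.5] grip 0.0 -0.1
d tool [-3.  16.4  1.4]
212 [488.   36.4]
t 14.68 tcp [481.6  72.6 167.4] [ 1.7998e+02 -8.0000e-02  1.6260e+01] F [-0.1 -0.6 -0.5] grip 0.0 -0.1
d tool [-4.1 36.6  1.4]
224 [497.2  16.5]
t 14.68 tcp [481.6  72.6 167.4] [ 1.7998e+02 -8.0000e-02  1.6260e+01] F [-0.1 -0.6 -0.5] grip 0.0 -0.1
d tool [-0.7 58.3  1.4]
236 [510.5  -1. ]
t 14.68 tcp [481.6  72.6 167.4] [ 1.7998e+02 -8.0000e-02  1.6260e+01] F [-0.1 -0.6 -0.5] grip 0.0 -0.1
d tool [ 7.1 78.8  1.5]
248 [527.2 -15.3]
t 14.68 tcp [481.6  72.6 167.4] [ 1.7998e+02 -8.0000e-02  1.6260e+01] F [-0.1 -0.6 -0.5] grip 0.0 -0.1
d tool [19.1 97.2  1.5]
260 [546.5 -25.7]
t 14.68 tcp [481.6  72.6 167.4] [ 1.7998e+02 -8.0000e-02  1.6260e+01] F [-0.1 -0.6 -0.5] grip 0.0 -0.1
d tool [ 34.7 112.5   1.5]
272 [567.5 -31.7]
t 14.68 tcp [481.6  72.6 167.4] [ 1.7998e+02 -8.0000e-02  1.6260e+01] F [-0.1 -0.6 -0.5] grip 0.0 -0.1
d tool [ 53.2 124.2   1.5]
```

```bash
python3 steer.py '[0,0,0,-2,8,0,0,0,0,0,-3,17,0,0,0,0,0,-4,27,0,0,0,0,0,-4,37,0,0,0,0,0,-3,48,0,0,0,0,0,-1,58,0,0,0,0,0,3,69,0,0,0,0,0,7,79,0,0]'
python3 steer.py '[0,0,0,5.5,9,0,0,0,0,0,12,18,0,0,0,0,0,19,26,0,0,0,0,0,27,33,0,0,0,0,0,34,38,0,0,0,0,0,40,42,0,0,0,0,0,40,42,0,0]'
python3 - <<'E'
from h import *
from bench import r, eyes, sense, hand_in
for n in("scene","side"):
    d=eyes.snapshot(n);np.savez(n+"4.npz",**d)
a=[cv2.resize(load(n)["pixels"][y:y+200,x:x+190],None,fx=2.1,fy=2.1) for n,x,y in(("scene4",240,100),("side4",210,100))]
cv2.imwrite("pics/c4.png",np.hstack(a))
E
```

```text
time: 15.68
tool_pos: [510.2, -2.0, 166.4]
tcp_rot: [-180.0, 0.0, 16.3]
ft_force: [-1.6, 2.8, 0.8]
finger_gap: 0.1
grip_force: 0.8
time: 16.55
tool_pos: [560.5, -30.7, 166.6]
tcp_rot: [180.0, -0.0, 16.3]
ft_force: [-0.3, -0.9, -1.0]
finger_gap: -0.2
grip_force: 0.0
```

View pics/c4.png

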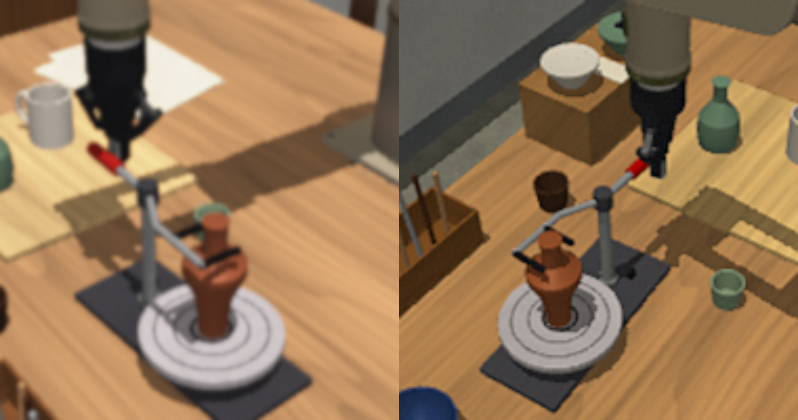

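The fork is nearly round the neck (scene crop around (205,248)) and the vase is standing. I'll push slowly to the stop.

```bash
python3 steer.py '[0,0,0,2,0.5,0,0,0,0,0,4,1,0,0,0,0,0,6,1.5,0,0,0,0,0,6,1.5,0,0]'; python3 steer.py '[0,0,0,1,0.3,0,0,0,0,0,2,0.5,0,0,0,0,0,3,0.8,0,0,0,0,0,3,0.8,0,0]'
```

```text
time: 17.15
tool_pos: [566.3, -30.2, 166.5]
tcp_rot: [180.0, -0.0, 16.3]
ft_force: [-0.7, -0.5, -0.2]
finger_gap: -0.2
grip_force: 0.3
time: 17.65
tool_pos: [569.2, -30.2, 166.4]
tcp_rot: [-180.0, 0.0, 16.3]
ft_force: [-2.6, -0.8, 1.0]
finger_gap: -0.2
grip_force: 1.0
```

```bash
python3 steer.py '[0,0,0,1,0.3,0,0,0,0,0,2,0.5,0,0,0,0,0,2,0.5,0,0]'
```

```text
time: 18.02
tool_pos: [569.7, -30.3, 166.3]
tcp_rot: [-180.0, 0.2, 16.3]
ft_force: [-11.0, -1.2, 5.9]
finger_gap: -0.1
grip_force: 5.6
```

```bash
python3 steer.py '[0,0,0,0.6,0.2,0,0,0,0,0,0.6,0.2,0,0]'; python3 steer.py '[0,0,0,-3,-1,0,0,0,0,0,-10,-3,0,0,0,0,0,-25,-7,0,0,0,0,0,-35,-10,0,0,0,0,0,-35,-10,-30,0,0,0,0,-35,-10,-70,0,0,0,0,-35,-10,-110,0,0,0,0,-35,-10,-110,0]'
python3 steer.py '[0,0,0,-20,30,0,0,0,0,0,-45,70,0,0,0,0,0,-60,95,0,0,0,0,0,-60,95,0,0,0,0,0,-60,95,0,0,0,0,0,-60,95,0,0,0,0,0,-60,95,0,0,0,0,0,-60,95,0,0]'
python3 - <<'E'
from h import *
from bench import r, eyes, sense, hand_in
for n in("scene","side"):
    d=eyes.snapshot(n);np.savez(n+"5.npz",**d)
S,D=load("scene5"),load("side5")
def cen(d,b):
    ys,xs=np.nonzero(mask(d,(80,190,120),(96,255,255),b));return xs.mean(),ys.mean()
hs=cen(S,(265,160,305,190));hd=cen(D,(290,165,345,195));p,e=tri([ray(S,*hs),ray(D,*hd)]);v=p[:2]-np.array((585.5,69));print(hs,hd,p,e,"angle",np.degrees(np.arctan2(v[1],v[0]))%360)
a=[cv2.resize(load(n)["pixels"][y:y+200,x:x+190],None,fx=2.1,fy=2.1) for n,x,y in(("scene5",240,100),("side5",210,100))]
cv2.imwrite("pics/c5.png",np.hstack(a))
E
```

```text
time: 18.27
tool_pos: [569.8, -30.2, 166.2]
tcp_rot: [-179.9, 0.3, 16.3]
ft_force: [-14.1, -1.9, 6.9]
finger_gap: 0.0
grip_force: 7.1
time: 19.27
tool_pos: [537.5, -30.5, 281.2]
tcp_rot: [179.8, -0.4, 16.3]
ft_force: [0.9, -0.7, 1.3]
finger_gap: 0.0
grip_force: 0.0
time: 20.27
tool_pos: [504.7, -137.8, 276.5]
tcp_rot: [-180.0, -0.0, 16.3]
ft_force: [-0.5, -0.1, -0.0]
finger_gap: 0.1
grip_force: 0.0
(np.float64(286.4848484848485), np.float64(175.1919191919192)) (np.float64(324.61538461538464), np.float64(174.55128205128204)) [592.49446904 -32.36579362 183.01196339] [0.19870031447047243, 0.19870031447043418] angle 273.9472815697933
```

View pics/c5.png

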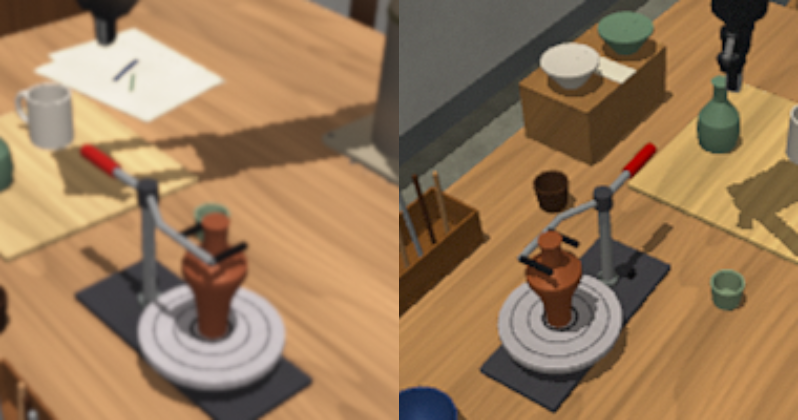

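The vase stands in the ring with the fork round its neck. The handle is at its stop (about 273°, expected about 272°) and the robot is clear.

```bash
python3 -c "
from bench import r, eyes, sense, hand_in
print(hand_in())"
```

```text
the job is handed in; nothing more can be done
None
```

The vase stands by itself in the middle of the wheel, the lever is at its end stop with the fork round the neck, I didn't touch the other pots or the brush, and I handed the job in at about 20 s; no verdict was shown.

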